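# Crank the plate shuttle to the preset pointer

## Task

Swing the folded blue crank handle of the plate shuttle's handwheel fully upright until it latches, which also frees the wheel. Then crank the wheel clockwise (seen from above) until the white line on the wheel faces the red pointer, so that the chosen wells stand under the imaging bridge. Let go with the handle still latched upright, and leave the red pointer and the other things on the bench where they are.

Things in the scene. Friction and masses are not known exactly. Their poses are not given: they have to be found in the camera images.
- shuttle: Plate shuttle, fixed to the bench: a cream drum 236 mm across, 55 mm high, carries the black handwheel; a rail bed 120 mm wide, 45 mm high, runs from it to 465 mm from the wheel's axis along -y. Origin: on the bench, on the wheel's vertical axis; z up. On its -x side stands the parking fork: two steel posts 85 to 99 mm from the axis, up to 115 mm over the bench.
- wheel_centre (a point): Centre of the handwheel's top face, on its vertical axis, 72 mm over the bench. The wheel is a black disc 160 mm across, 12 mm thick, with a hub nut 30 mm across standing 8 mm above the face.
- handwheel (a joint): Turn of the wheel from parked, rad, clockwise from above; 0 at the start, stops at -0.03 and 4.8. With the crank folded, its tail sits between the fork's posts and the wheel cannot turn (0.02 rad of play); it is free once the crank is past about 1 rad. It takes 2 to 3 N at the crank grip and stays where it is left. It drives the carriage 30 mm per rad towards the bridge.
- crank (a joint): Swing of the folding crank about its level hinge, rad: 0 = folded flat across the wheel, 1.57 = upright, at its stop. From about 1.0 to 1.3 rad it rides over a sprung pin (about 4 N at the grip), which snaps in behind it and holds it upright against about 8 N; let go earlier, it falls back. Latched is above 1.47.
- crank_hinge (a point): Middle of the crank's hinge, on the wheel, 64 mm from the wheel's axis, 32 mm above the wheel's face (104 mm over the bench). The hinge line is level and square to the line from the wheel's axis to the hinge. At the start the hinge lies on the shuttle's -x side of the axis.
- crank_grip (a point): Middle of the blue grip, 68 mm from the hinge: a free-spinning round sleeve 24 mm in diameter, from 32 to 104 mm from the hinge. The point's x runs along it from the hinge to the free end, y along the hinge line. Folded, it lies across the wheel's axis, its middle line 32 mm above the wheel's face; upright, it stands 64 mm from the axis, its end 208 mm over the bench.
- wheel_line (a point): Outer end of the 6 mm wide white line on the wheel's top face, at the rim, 80 mm from the axis. It lies a quarter turn clockwise (seen from above) ahead of the crank hinge.
- pointer_tip (a point): Tip of the red pointer that stands on the aluminium collar beside the wheel's rim, 84 mm from the wheel's axis, level with the wheel's face.
- pointer (a joint): Place of the red pointer round the wheel, rad, clockwise seen from above: the turn of the handwheel at which the white line faces it exactly. The collar is stiff and must not be shifted.
- bridge_top (a point): Top centre of the imaging bridge, 230 mm over the bench, 285 mm from the wheel's axis: a cream arch 190 mm wide, 50 mm thick, across the rail bed. Under it runs the carriage with a clear six-well plate (86 by 128 mm, top 83 mm over the bench).
- amber_bottle: Amber bottle, 60 mm across, 125 mm high; origin under its centre. A bystander.
- white_jar: White jar with a blue lid, 68 mm across, 80 mm high; origin under its centre. A bystander.
- spare_plate: Spare six-well plate, 86 by 128 by 20 mm; origin under its centre. A bystander.
- tip_box: Blue box of pipette tips, 85 by 125 by 63 mm; origin under its centre. A bystander.
- tube_rack: Orange rack of capped tubes, 100 by 200 by 116 mm; origin under its centre. A bystander.

How it is judged:
By the outcome, as a careful person would: the job done as asked, in the order asked, and still so for the second after the job is handed in, with the robot touching nothing.
It also fails if it takes over 51 s, if anything falls off the work surface, if the arm or the gripper's body presses on something with over 40 N, if the wrist force passes 120 N, or if a joint passes its speed limit or range.

## Robot

A 7-joint arm with a two-finger parallel gripper is mounted at the origin on the work surface. World frame = base frame: x ahead of the robot, y to its left, z up, the work surface at z = 0. Lengths are in m, angles in rad, forces in N, time in s.
With the tool pointing down it reaches from about 0.425 to 0.975 m from the base axis. Payload 16.7 kg.
Tool frame: the origin (TCP) lies at the very end of the fingers, on their centre line; the grasp point (between the pads) lies 19 mm behind it; z points along the fingers, y is the direction in which the jaws open and shut (so a half turn about z gives the same grasp; the last joint's range is limited). The gripper opens to 85 mm and grips with 20 to 120 N. Pads are 22 mm wide; open, the fingers measure 114 mm over their backs; the gripper's body (76 mm by 85 mm) begins 54 mm behind the grasp point. The pads swing forward as they close: fully open they stand 13 mm farther back than shut.
Start: joints at [0.952, 0.426, 0.074, 1.606, -0.034, 1.111, -0.067], TCP at [0.306, -0.602, 0.231] pointing down, gripper open.
Joint ranges: [-2.85, 2.85], [-0.5, 2.14], [-1.23, 1.37], [0.21, 2.46], [-1.02, 4.16], [0.16, 2.05], [-2.73, 2.73]. Speed limits (rad/s): [1.89, 1.89, 2.39, 2.39, 3.01, 3.01, 3.01].

## Interface

Orientations are given as a unit quaternion [w, x, y, z].
In Python, from plant import arm, camera, camera_model gives the robot as it stands. The module is installed in compiled form; this text tells all that it offers.
- The arm moves only by the shell command python3 -m pendant 'ROWS' [OPENING]. ROWS is a JSON object of lists of equal length, an entry for each row: "offset": the shift along the tool's x, y, z in m, a list of three; "yaw": the turn about the tool's z in degrees. A call has 1 to 8 rows; each row shifts and turns the pose as measured when the row begins, along the tool's axes as they then stand; what a row does not reach is not made up. A row lasts 1/12 s, in which the tool goes at most 41.7 mm and 7.16 degrees, less where a joint would pass 70% of its speed; a pose out of reach is approached as far as the arm can. A call with a gripper value outside its range is refused whole. OPENING is the finger opening in m, from 0 to 0.0854, set as the call begins (- or left out, the last holds). The fingers move at their own pace and stop on an object; the grip force is fixed at half the most. Time passes only in rows, so rows that do not move let the fingers close. It gives the time, the measured TCP pose, the force and the opening at its end, in the units of the state.
- arm.sense(): the state, without advancing time (a new reading comes with each control period).
- camera(name): name is "side" or "top" or "wrist"; returns the picture (480x640x3 uint8, red, green, blue); there is no depth.
- camera_model(name): a dict with "K" (3x3 intrinsics, pixels), "dist" ([k1, k2, p1, p2, k3] as OpenCV has them; the pictures are not rectified), "pose" (4x4, takes a point from camera to world coordinates). Camera axes: x right, y up, looking along -z (the intrinsics and any distortion apply to the point x, -y, -z); pixel columns grow to the right and rows downward; lengths in m; the calibration is good to about 2 mm. A picture is of the moment at which its call begins: read the wrist's pose just before it. camera_model takes no time and is no camera call; for the wrist camera it gives the pose at the moment of the call.
- arm.hand_in(): hands the job in, once; it reports no verdict.
The state is a dict: "time": time; "joint_positions": joint angles; "qvel": joint speeds; "tau": joint torques, N m; "tool_pos": TCP position; "orientation": TCP orientation; "ft_force": force on the tool from outside, world axes, zero at the start; "moment": the same for the moment, N m; "opening": finger opening in m.
Only numpy, scipy, OpenCV 4.12 (cv2) and the standard library are available. Lean on these libraries where they do the work, as an engineer would, in place of code of your own. Each camera call takes 0.05 s, during which the arm holds its last target.

## Working session

There is one attempt and no reset: what is moved stays moved. The work goes in short steps, Python scripts to look and compute and a shell command to move; the robot and the scene stay as the last step left them, time stands still between calls to the robot, and variables do not carry over. Pictures are saved under pics/ and viewed, and the job is handed in when it is done.

```bash
mkdir -p pics; ls; python3 - <<'E'
from plant import arm,camera,camera_model
import cv2,numpy as np
s=arm.sense();print({k:np.round(v,3) for k,v in s.items()})
for n in ["side","top","wrist"]:
    m=camera_model(n);print(n,np.round(m["K"],1).tolist(),np.round(m["dist"],3),np.round(m["pose"],3).tolist())
    im=camera(n);cv2.imwrite(f"pics/{n}0.png",im[:,:,::-1])
E
```

```text
pics
{'time': np.float64(0.0), 'joint_positions': array([ 0.952,  0.427,  0.074,  1.607, -0.034,  1.111, -0.067]), 'qvel': array([ 0.002, -0.001, -0.   ,  0.   , -0.   ,  0.001, -0.001]), 'tau': array([ 0.0000e+00, -9.4985e+01,  3.7610e+00, -4.6351e+01,  1.9000e-02,
        1.0000e-02,  0.0000e+00]), 'tool_pos': array([ 0.305, -0.602,  0.231]), 'orientation': array([-0.001,  0.973,  0.233, -0.   ]), 'ft_force': array([ 0.416,  0.323, -0.335]), 'moment': array([ 0.062,  0.012, -0.014]), 'opening': np.float64(0.086)}
side [[485.6, 0.0, 318.1], [0.0, 485.6, 238.1], [0.0, 0.0, 1.0]] [0.002 0.    0.    0.    0.   ] [[-0.982, 0.139, -0.129, 0.406], [-0.189, -0.781, 0.595, 0.88], [-0.018, 0.608, 0.794, 1.092], [0.0, 0.0, 0.0, 1.0]]
top [[493.1, 0.0, 318.7], [0.0, 493.1, 241.0], [0.0, 0.0, 1.0]] [-0.124  0.     0.     0.     0.   ] [[-0.004, 0.982, -0.189, 0.369], [-1.0, -0.004, 0.001, 0.155], [0.0, 0.189, 0.982, 1.142], [0.0, 0.0, 0.0, 1.0]]
wrist [[336.4, 0.0, 320.5], [0.0, 336.4, 236.4], [0.0, 0.0, 1.0]] [-0.047  0.     0.     0.     0.   ] [[0.453, 0.857, 0.246, 0.368], [-0.892, 0.436, 0.124, -0.569], [-0.001, -0.275, 0.961, 0.373], [0.0, 0.0, 0.0, 1.0]]
```

View pics/side0.png

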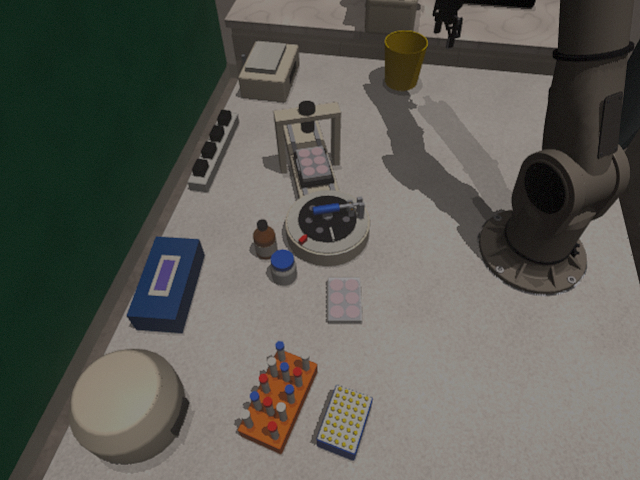

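View pics/top0.png

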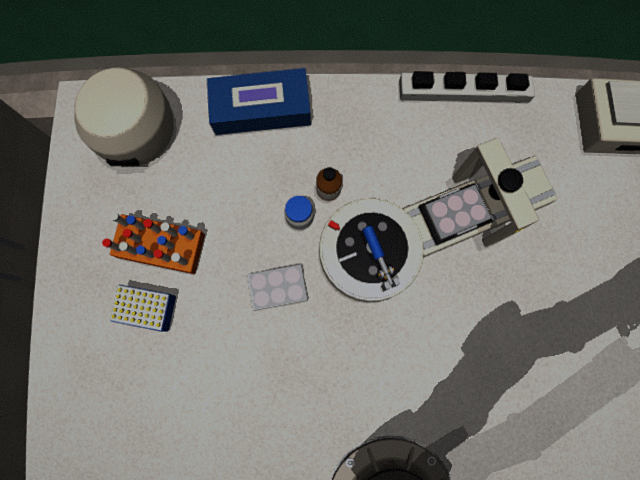

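View pics/wrist0.png

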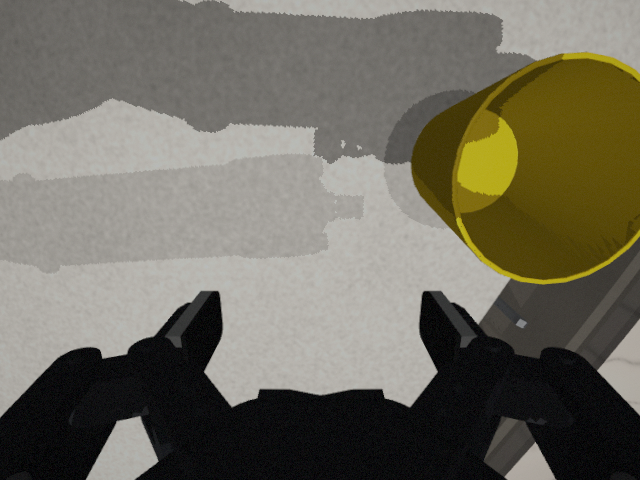

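The top view shows the wheel near (372,248), the hinge near (388,280), the white line near (347,257) and the red pointer at (335,226). The side view agrees. Next I'll measure them.

```bash
cat > h.py <<'E'
import cv2,numpy as np
def ray(m,uv):
    p=cv2.undistortPoints(np.array([[uv]],float),np.array(m["K"]),np.array(m["dist"]))[0,0]
    P=np.array(m["pose"]);return P[:3,3],P[:3,:3]@np.array([p[0],-p[1],-1.])
def onz(m,uv,z):
    o,d=ray(m,uv);return o+d*(z-o[2])/d[2]
def proj(m,X):
    P=np.array(m["pose"]);c=(np.asarray(X)-P[:3,3])@P[:3,:3];c=c*[1,-1,-1]
    return cv2.projectPoints(c.reshape(1,3),np.zeros(3),np.zeros(3),np.array(m["K"]),np.array(m["dist"]))[0][0,0]
def two(m1,u1,m2,u2):
    o1,d1=ray(m1,u1);o2,d2=ray(m2,u2)
    t=np.linalg.lstsq(np.c_[d1,-d2],o2-o1,rcond=None)[0];a=o1+t[0]*d1;b=o2+t[1]*d2
    return (a+b)/2,np.linalg.norm(a-b)
E
python3 - <<'E'
import cv2
a=cv2.imread('pics/top0.png')[180:320,300:440];b=cv2.imread('pics/side0.png')[170:270,265:395]
cv2.imwrite('pics/topz.png',cv2.resize(a,None,fx=4.2,fy=4.2,interpolation=cv2.INTER_NEAREST))
cv2.imwrite('pics/sidez.png',cv2.resize(b,None,fx=6,fy=6,interpolation=cv2.INTER_NEAREST))
from plant import camera_model;from h import *
for n in ['top','side']:
    im=cv2.imread(f'pics/{n}0.png').astype(int);B,G,R=im[...,0],im[...,1],im[...,2]
    m=camera_model(n)
    u0,v0,u1,v1=(300,180,440,320) if n=='top' else (265,190,395,270)
    def mk(c):
        o=np.zeros(c.shape,np.uint8);o[v0:v1,u0:u1]=c[v0:v1,u0:u1];return o
    def big(o):
        k,l,s,c=cv2.connectedComponentsWithStats(o);i=1+np.argmax(s[1:,4]);return (l==i).astype(np.uint8),s[i],c[i]
    bl,s,c=big(mk((B>R+60)));print(n,'blue',s,c)
    if n=='side': print('')
    rd,s,c=big(mk((R>B+80)&(R>G+80)));print('red',s,c,onz(m,c,.072))
    blk=mk((R<60)&(G<60)&(B<60));k,s,c=big(blk)
    cn=max(cv2.findContours(k,0,1)[0],key=cv2.contourArea);h=cv2.convexHull(cn)
    pts=np.array([onz(m,p[0].astype(float),.072)[:2] for p in cn]);
    hp=np.array([onz(m,p[0].astype(float),.072)[:2] for p in h])
    print('black',s);(cc,r)=cv2.minEnclosingCircle(hp.astype(np.float32));print('wheel',cc,r)
    A=np.c_[2*hp,np.ones(len(hp))];x=np.linalg.lstsq(A,(hp**2).sum(1),rcond=None)[0];print('fit',x[:2],np.sqrt(x[2]+x[:2]@x[:2]))
E
```

```text
top blue [363 226  21  33 328] [373.    241.875]
red [329 221  11   8  56] [333.57142857 224.76785714] [0.61265392 0.1211461  0.072     ]
black [ 337  213   71   78 3063]
wheel (0.5531138777732849, 0.03275912627577782) 0.08866865932941437
fit [0.55757022 0.03572068] 0.08068874265269671
side blue [271 250  22  19 324] [281.74074074 258.62962963]

red [299 235   8   7  31] [302.67741935 237.74193548] [0.61117676 0.12187086 0.072     ]
black [ 299  196   65   46 1683]
wheel (0.5453625917434692, 0.03860270604491234) 0.09428790956735611
fit [0.55325714 0.03933606] 0.08427630257553867
```

View pics/topz.png

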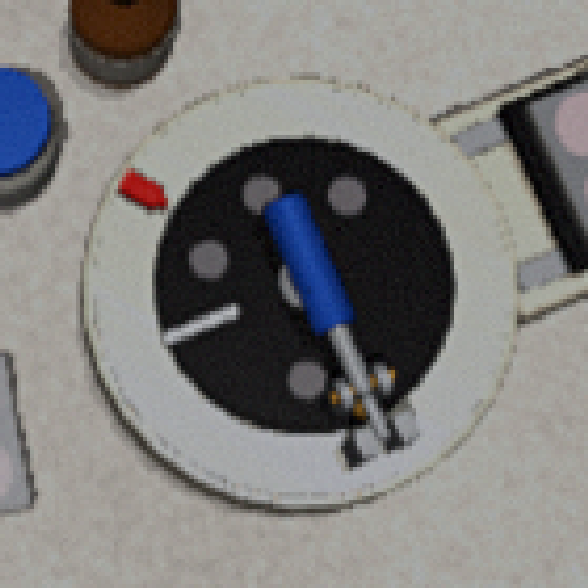

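View pics/sidez.png

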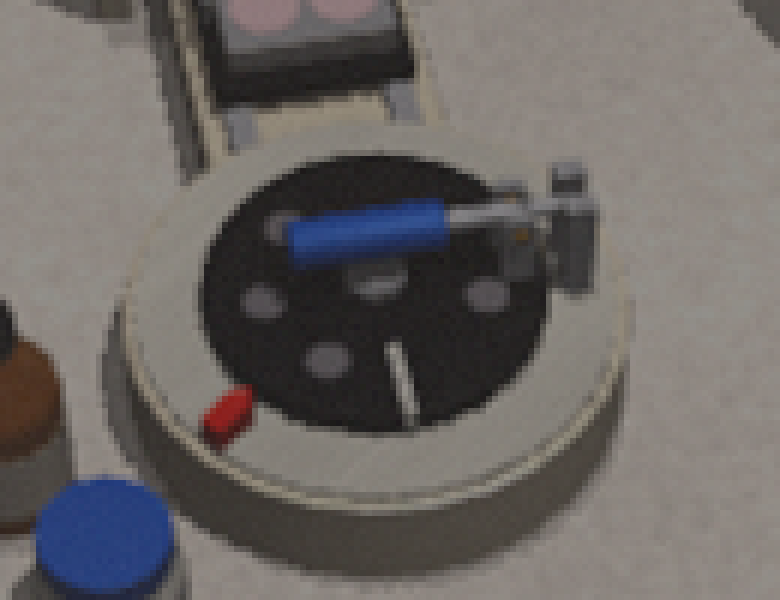

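```bash
python3 - <<'E'
from plant import camera_model;from h import *
T=camera_model('top');S=camera_model('side')
t=lambda x,y:(300+x/4.2-.4,180+y/4.2-.4); s=lambda x,y:(265+x/6-.4,170+y/6-.4)
ed=np.array([onz(T,t(*p),.072)[:2] for p in [(155,285),(456,285),(300,137),(300,433)]]);print(ed)
c=np.array([0,0]);
e=np.array([onz(T,t(*p),.072)[:2] for p in [(155,285),(456,285),(305,137),(200,390),(200,180),(410,180),(270,428)]]);A=np.c_[2*e,np.ones(len(e))];x=np.linalg.lstsq(A,(e**2).sum(1),rcond=None)[0];print('fit',x[:2],np.sqrt(x[2]+x[:2]@x[:2]))
e=np.array([onz(S,s(*p),.072)[:2] for p in [(200,293),(547,310),(373,153),(373,433),(250,200),(250,375),(480,415)]]);A=np.c_[2*e,np.ones(len(e))];y=np.linalg.lstsq(A,(e**2).sum(1),rcond=None)[0];print('fit side',y[:2],np.sqrt(y[2]+y[:2]@y[:2]))
for m,f,c,P in [(T,t,x[:2],dict(tip=(167,207),lo=(165,340),li=(238,310))),(S,s,y[:2],dict(tip=(252,388),lo=(410,425),li=(392,344)))]:
    for k,p in P.items():
        q=onz(m,f(*p),.072)[:2]-c;print(k,q,np.hypot(*q),np.degrees(np.arctan2(q[1],q[0])))
# grip ends, z=.104
for m,f,P in [(T,t,[(286,200),(334,330)]),(S,s,[(290,240),(447,228)])]:
    for p in P:print('grip',onz(m,f(*p),.104))
print('hinge T',onz(T,t(372,405),.104))
print('bridge T',onz(T,(511,181),.23))
E
```

```text
[[ 0.5613491   0.11519356]
 [ 0.56061308 -0.04360473]
 [ 0.64115642  0.03692484]
 [ 0.48297804  0.04073619]]
fit [0.56172341 0.03557601] 0.07928291850596676
fit side [0.55748829 0.04179006] 0.08114938798035891
tip [0.04150242 0.07280041] 0.08379946962444487 60.313186842558636
lo [-0.02958828  0.07470976] 0.0803555535463771 111.60569950542686
li [-0.01387893  0.03624329] 0.03880979955501465 110.95373719041761
tip [0.04581565 0.06682731] 0.08102446081856741 55.56613927550309
lo [-0.02671833  0.07484721] 0.07947310045452434 109.64512304423171
li [-0.01100073  0.03131038] 0.033186684002032577 109.35864042053531
grip [0.59968308 0.04853344 0.104     ]
grip [0.5319704  0.02563714 0.104     ]
grip [0.59736871 0.04763426 0.104     ]
grip [0.52940041 0.02844971 0.104     ]
hinge T [0.49352693 0.00736041 0.104     ]
bridge T [ 0.66444619 -0.22533178  0.23      ]
```

```bash
cat >> h.py <<'E'
def delta(target,s=None):
    from plant import arm
    from scipy.spatial.transform import Rotation as Ro
    s=s or arm.sense();w,x,y,z=s["orientation"];R=Ro.from_quat([x,y,z,w]).as_matrix()
    print('t',round(float(s["time"]),2),'tcp',np.round(s["tool_pos"],4),'xaxis deg',round(float(np.degrees(np.arctan2(R[1,0],R[0,0]))),2),'tilt',np.round(R[:2,2],4),'F',np.round(s["ft_force"],1),'open',round(float(s["opening"]),4))
    print('tool delta',np.round(R.T@(np.array(target)-s["tool_pos"]),4))
E
python3 -m pendant '{"offset":[[0,0,-0.03],[0,0,-0.03]],"yaw":[3,3]}' 0.0854
python3 -c "
from h import *;delta([.571,.040,.20])"
```

```text
time: 0.32
tool_pos: [0.304, -0.5991, 0.2851]
orientation: [-0.006, 0.983, 0.181, -0.002]
ft_force: [0.2, -0.9, 0.1]
opening: 0.0855
t 0.32 tcp [ 0.304  -0.5991  0.2851] xaxis deg 20.86 tilt [-0.0064  0.0104] F [ 0.2 -0.9  0.1] open 0.0855
tool delta [ 0.4772 -0.5011  0.09  ]
```

```bash

python3 -m pendant '{"offset":[[0.0275,-0.029,0],[0.0275,-0.029,0],[0.0275,-0.029,0],[0.0275,-0.029,0],[0.0275,-0.029,0],[0.0275,-0.029,0],[0.0275,-0.029,0],[0.0275,-0.029,0]],"yaw":[0,0,0,0,0,0,0,0]}'
python3 -c "
from h import *;delta([.571,.040,.20])"
```

```text
time: 0.98
tool_pos: [0.4278, -0.3028, 0.2901]
orientation: [-0.001, 0.985, 0.172, -0.003]
ft_force: [1.5, -0.3, 0.2]
opening: 0.086
t 0.98 tcp [ 0.4278 -0.3028  0.2901] xaxis deg 19.78 tilt [-0.0056  0.0014] F [ 1.5 -0.3  0.2] open 0.086
tool delta [ 0.2511 -0.2738  0.0898]
```

```bash

python3 -m pendant '{"offset":[[0.0275,-0.029,0],[0.0275,-0.029,0],[0.0275,-0.029,0],[0.0275,-0.029,0],[0.0275,-0.029,0],[0.0275,-0.029,0],[0.0275,-0.029,0]],"yaw":[0,0,0,0,0,0,0]}'
python3 -c "
from h import *;delta([.571,.040,.20])"
```

```text
time: 1.57
tool_pos: [0.5413, -0.0341, 0.2905]
orientation: [-0.0, 0.985, 0.171, -0.002]
ft_force: [2.6, -1.6, -1.4]
opening: 0.0854
t 1.57 tcp [ 0.5413 -0.0341  0.2905] xaxis deg 19.72 tilt [-0.0044  0.0002] F [ 2.6 -1.6 -1.4] open 0.0854
tool delta [ 0.0533 -0.0596  0.0904]
```

```bash

python3 -m pendant '{"offset":[[0.0265,-0.03,0.0],[0.0265,-0.03,0.02],[0,0,0.03],[0,0,0]],"yaw":[0,0,0,-1]}'
python3 - <<'E'
from h import *;delta([.571,.040,.20])
from plant import *
m=camera_model('wrist');im=camera('wrist')[:,:,::-1];cv2.imwrite('pics/w1.png',im)
m2=m
i=im.astype(int);k=((i[...,0]>i[...,2]+50)).astype(np.uint8);n,l,s,c=cv2.connectedComponentsWithStats(k)
for j in range(1,n):
    if s[j,4]>300:
        r=cv2.minAreaRect(cv2.findContours((l==j).astype(np.uint8),0,1)[0][0]);b=cv2.boxPoints(r)
        print(s[j],c[j],[np.round(onz(m,p,.104),4) for p in b],onz(m,c[j],.104))
print(proj(m,[.560,.037,.072]))
E
```

```text
time: 1.9
tool_pos: [0.572, 0.0502, 0.2419]
orientation: [-0.002, 0.983, 0.185, -0.0]
ft_force: [-1.2, -0.5, -0.5]
opening: 0.0853
t 1.9 tcp [0.572  0.0502 0.2419] xaxis deg 21.3 tilt [-0.0013  0.0041] F [-1.2 -0.5 -0.5] open 0.0853
tool delta [-0.0047  0.0093  0.0418]
[ 154   33   73   76 4249] [189.29206872  71.05860202] [array([0.6373, 0.2297, 0.104 ]), array([0.6833, 0.2032, 0.104 ]), array([0.661 , 0.1519, 0.104 ]), array([0.6129, 0.1773, 0.104 ])] [0.64959203 0.1905738  0.104     ]
[ 317  193   28   86 2246] [330.18521817 234.71727516] [array([0.5967, 0.0641, 0.104 ]), array([0.605, 0.043, 0.104]), array([0.5341, 0.0138, 0.104 ]), array([0.5253, 0.0364, 0.104 ])] [0.56711001 0.04036215 0.104     ]
[329.90840927 233.58480336]
```

View pics/w1.png

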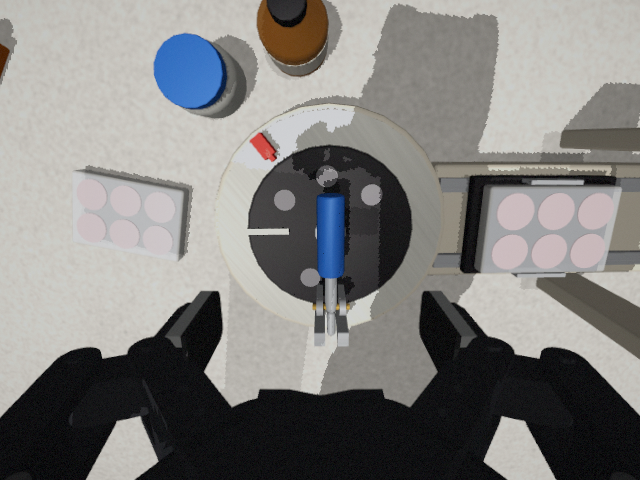

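```bash

python3 -c "
from h import *;delta([.5735,.0426,.088])"
python3 -m pendant '{"offset":[[-0.0015,0.008,0.02],[0,0,0.035],[0,0,0.035],[0,0,0.035]],"yaw":[0,0,0,0]}' 0.05
python3 -c "
from h import *;delta([.5735,.0426,.087])"
```

```text
t 1.95 tcp [0.573  0.0509 0.2448] xaxis deg 21.48 tilt [0.0013 0.005 ] F [-0.2  1.2  1.5] open 0.0858
tool delta [-0.0031  0.0086  0.1567]
time: 2.28
tool_pos: [0.5821, 0.0408, 0.1295]
orientation: [-0.001, 0.983, 0.186, 0.01]
ft_force: [1.0, -0.7, 0.6]
opening: 0.0499
t 2.28 tcp [0.5821 0.0408 0.1295] xaxis deg 21.41 tilt [0.0189 0.0051] F [ 1.  -0.7  0.6] open 0.0499
tool delta [-0.0081 -0.0049  0.0424]
```

```bash

python3 -m pendant '{"offset":[[-0.008,-0.004,0.01],[0,0,0]],"yaw":[0,0]}' 0.06
python3 -c "
from h import *;delta([.5735,.0426,.087])"
```

```text
time: 2.45
tool_pos: [0.5713, 0.0384, 0.1156]
orientation: [-0.0, 0.983, 0.184, 0.007]
ft_force: [0.2, 0.2, 0.8]
opening: 0.0603
t 2.45 tcp [0.5713 0.0384 0.1156] xaxis deg 21.26 tilt [0.0131 0.0034] F [0.2 0.2 0.8] open 0.0603
tool delta [ 0.0032 -0.0032  0.0287]
```

```bash

python3 -m pendant '{"offset":[[0.003,-0.003,0.014],[0,0,0.012],[0,0,0]],"yaw":[0,0,0]}' 0.06
python3 - <<'E'
from h import *;delta([.5735,.0426,.087])
from plant import *
cv2.imwrite('pics/w2.png',camera('wrist')[:,:,::-1])
cv2.imwrite('pics/s2.png',camera('side')[120:300,220:440,::-1].repeat(3,0).repeat(3,1))
E
```

```text
time: 2.7
tool_pos: [0.5767, 0.0401, 0.0923]
orientation: [0.0, 0.983, 0.183, 0.009]
ft_force: [-1.0, 0.7, 0.1]
opening: 0.0604
t 2.7 tcp [0.5767 0.0401 0.0923] xaxis deg 21.08 tilt [0.0184 0.0024] F [-1.   0.7  0.1] open 0.0604
tool delta [-0.0021 -0.0035  0.0052]
```

View pics/w2.png

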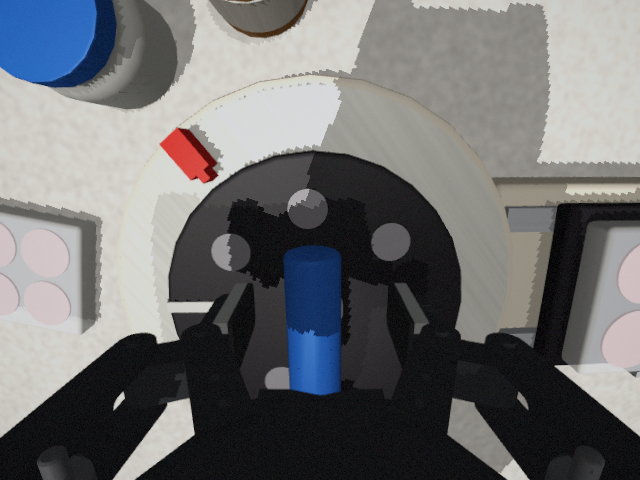

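View pics/s2.png

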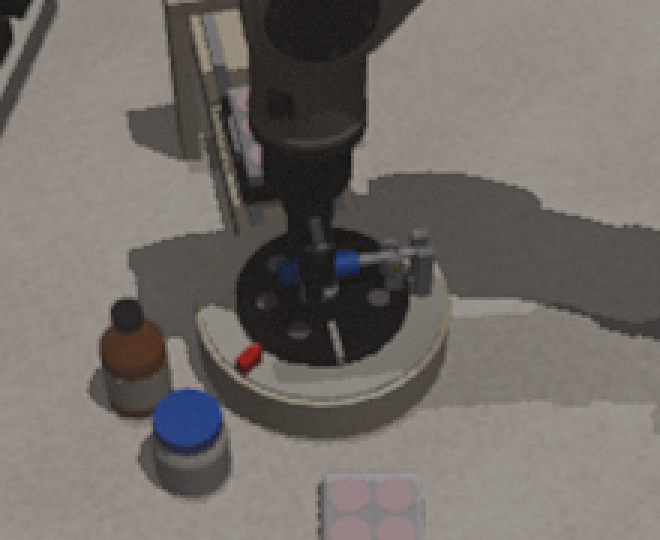

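```bash

python3 -m pendant '{"offset":[[-0.002,-0.003,0.004],[0,0,0]],"yaw":[0,0]}' 0.06
python3 -c "
from h import *;delta([.5735,.0426,.087])"
python3 -m pendant '{"offset":[[0,0,0],[0,0,0],[0,0,0],[0,0,0]],"yaw":[0,0,0,0]}' 0.018
python3 -c "
from h import *;delta([.5735,.0426,.087])"
```

```text
time: 2.97
tool_pos: [0.5752, 0.0428, 0.0909]
orientation: [0.001, 0.983, 0.183, 0.011]
ft_force: [-1.6, -0.0, -0.0]
opening: 0.0599
t 2.97 tcp [0.5752 0.0428 0.0909] xaxis deg 21.08 tilt [0.0218 0.003 ] F [-1.6 -0.  -0. ] open 0.0599
tool delta [-0.0017 -0.0005  0.0038]
time: 3.3
tool_pos: [0.5759, 0.0431, 0.0923]
orientation: [0.001, 0.983, 0.183, 0.012]
ft_force: [-0.1, 0.1, -0.0]
opening: 0.0218
t 3.3 tcp [0.5759 0.0431 0.0923] xaxis deg 21.12 tilt [0.0238 0.003 ] F [-0.1  0.1 -0. ] open 0.0218
tool delta [-0.0025 -0.0005  0.0053]
```

```bash

python3 -m pendant '{"offset":[[0,0,0],[0,0,0]],"yaw":[0,0]}' 0.018
python3 - <<'E'
from h import *;delta([.5735,.0426,.087])
from plant import *
cv2.imwrite('pics/w3.png',camera('wrist')[:,:,::-1])
E
```

```text
time: 3.47
tool_pos: [0.5758, 0.043, 0.0925]
orientation: [0.001, 0.983, 0.183, 0.012]
ft_force: [-0.3, -0.7, -1.1]
opening: 0.0219
t 3.47 tcp [0.5758 0.043  0.0925] xaxis deg 21.12 tilt [0.0238 0.0029] F [-0.3 -0.7 -1.1] open 0.0219
tool delta [-0.0024 -0.0005  0.0054]
```

View pics/w3.png

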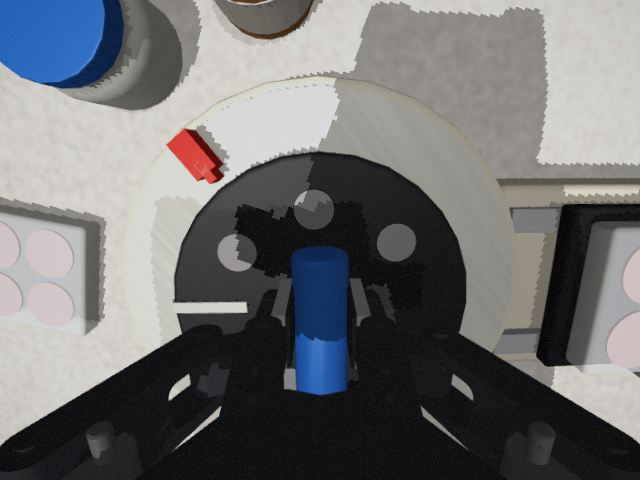

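```bash

python3 -m pendant '{"offset":[[-0.0006,0,-0.010],[-0.002,0,-0.010],[-0.003,0,-0.0095],[-0.0045,0,-0.009]],"yaw":[0,0,0,0]}'
python3 -c "
from h import *;delta([.5759,.0431,.0923])"
```

```text
time: 3.85
tool_pos: [0.5625, 0.038, 0.1299]
orientation: [0.001, 0.983, 0.183, 0.008]
ft_force: [-1.3, -3.5, -11.7]
opening: 0.0219
t 3.85 tcp [0.5625 0.038  0.1299] xaxis deg 21.12 tilt [0.0169 0.0016] F [ -1.3  -3.5 -11.7] open 0.0219
tool delta [ 0.0137 -0.0001  0.0378]
```

```bash

python3 - <<'E'
from plant import *;import cv2
cv2.imwrite('pics/s4.png',camera('side')[120:300,220:440,::-1].repeat(3,0).repeat(3,1))
cv2.imwrite('pics/w4.png',camera('wrist')[:,:,::-1])
E
```

```text
(no output)
```

View pics/s4.png

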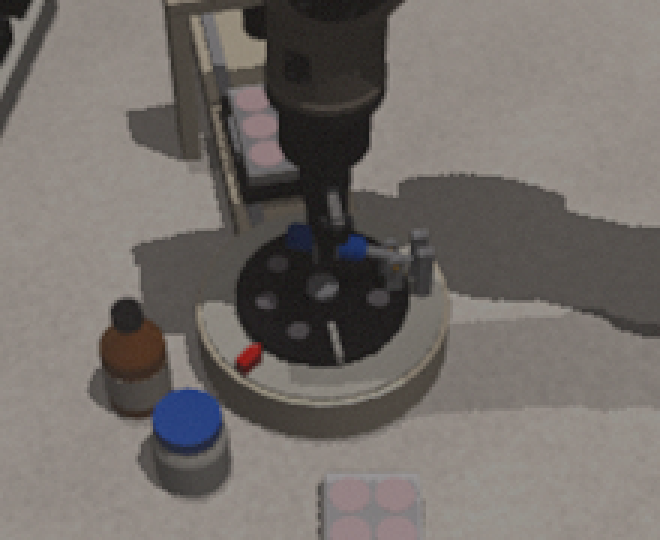

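View pics/w4.png

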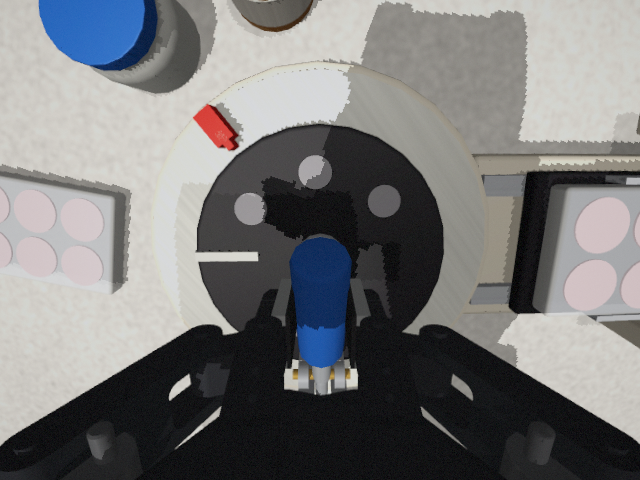

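```bash

python3 -m pendant '{"offset":[[-0.005,0,-0.009],[-0.006,0,-0.008],[-0.007,0,-0.007],[-0.008,0,-0.0065]],"yaw":[0,0,0,0]}'
python3 -c "
from h import *;delta([.5759,.0431,.0923])"
```

```text
time: 4.28
tool_pos: [0.5304, 0.0258, 0.1615]
orientation: [0.001, 0.983, 0.183, 0.004]
ft_force: [0.3, -0.7, -28.0]
opening: 0.0211
t 4.28 tcp [0.5304 0.0258 0.1615] xaxis deg 21.05 tilt [ 0.0079 -0.0009] F [  0.3  -0.7 -28. ] open 0.0211
tool delta [ 0.0482 -0.0001  0.0695]
```

```bash

python3 -m pendant '{"offset":[[-0.009,0,-0.001],[-0.010,0,0],[-0.010,0,0]],"yaw":[0,0,0]}'
python3 -c "
from h import *;delta([.5759,.0431,.0923])"
```

```text
time: 4.53
tool_pos: [0.5061, 0.0166, 0.1675]
orientation: [0.001, 0.983, 0.183, 0.011]
ft_force: [0.6, 2.1, -21.1]
opening: 0.019
t 4.53 tcp [0.5061 0.0166 0.1675] xaxis deg 21.09 tilt [0.0218 0.0023] F [  0.6   2.1 -21.1] open 0.019
tool delta [ 0.073  -0.0001  0.0768]
```

```bash

python3 -m pendant '{"offset":[[-0.008,0,0.002],[-0.006,0,0]],"yaw":[0,0]}'
python3 - <<'E'
from plant import *;import cv2
from h import *;delta([.5759,.0431,.0923])
cv2.imwrite('pics/s5.png',camera('side')[120:300,220:440,::-1].repeat(3,0).repeat(3,1))
cv2.imwrite('pics/w5.png',camera('wrist')[:,:,::-1])
E
```

```text
time: 4.7
tool_pos: [0.4936, 0.012, 0.168]
orientation: [0.001, 0.983, 0.183, 0.014]
ft_force: [-0.3, 0.9, 0.2]
opening: 0.018
t 4.7 tcp [0.4936 0.012  0.168 ] xaxis deg 21.11 tilt [0.0286 0.0035] F [-0.3  0.9  0.2] open 0.018
tool delta [0.0858 0.     0.0781]
```

View pics/s5.png

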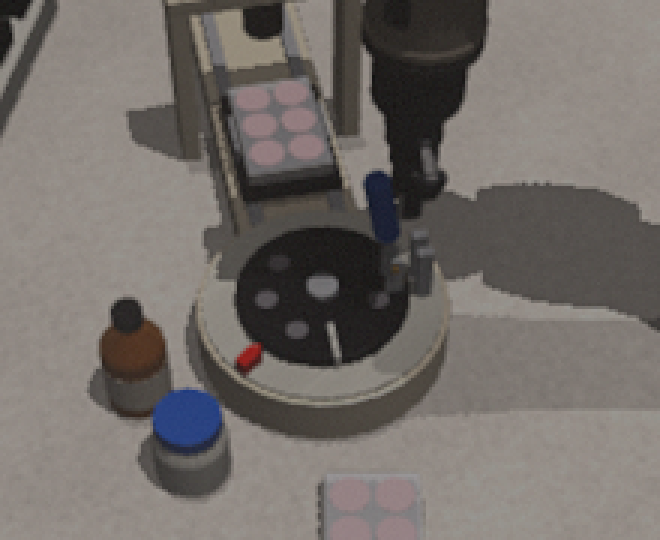

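View pics/w5.png

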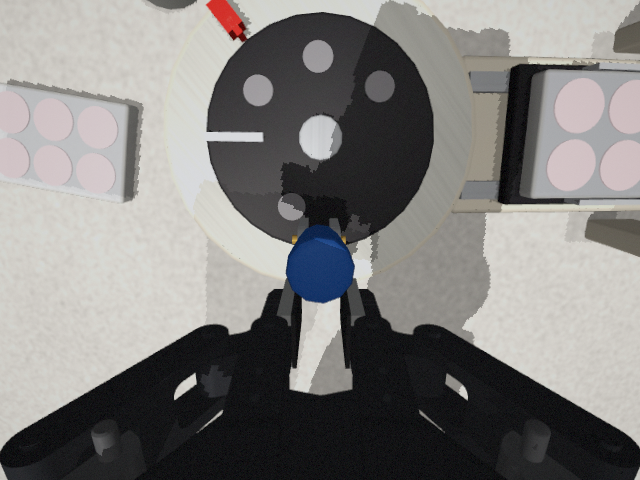

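```bash

python3 -m pendant '{"offset":[[0,0,0],[0,0,0]],"yaw":[0,0]}'
python3 - <<'E'
from plant import *;import cv2
from h import *;delta([.5759,.0431,.0923])
m=camera_model('wrist');im=camera('wrist')[:,:,::-1];cv2.imwrite('pics/w6.png',im)
i=im.astype(int);k=((i[...,0]>i[...,2]+40)).astype(np.uint8);n,l,s,c=cv2.connectedComponentsWithStats(k)
j=1+np.argmax(s[1:,4]);print(s[j],c[j])
hub=onz(m,(320,137),.080);e=onz(m,(320,271),.208);q=e-hub;print(hub,e,np.hypot(*q[:2]),np.degrees(np.arctan2(q[1],q[0])))
E
```

```text
time: 4.97
tool_pos: [0.4942, 0.0117, 0.169]
orientation: [0.001, 0.983, 0.183, 0.015]
ft_force: [-0.5, 0.9, -0.3]
opening: 0.018
t 4.97 tcp [0.4942 0.0117 0.169 ] xaxis deg 21.08 tilt [0.0296 0.0029] F [-0.5  0.9 -0.3] open 0.018
tool delta [ 0.0853 -0.0005  0.0791]
[ 286  228   67   80 4044] [318.60558853 269.50173096]
[0.56449216 0.0388546  0.08      ] [0.5196996  0.02250326 0.208     ] 0.04768375233237055 -159.9455935724722
```

View pics/w6.png

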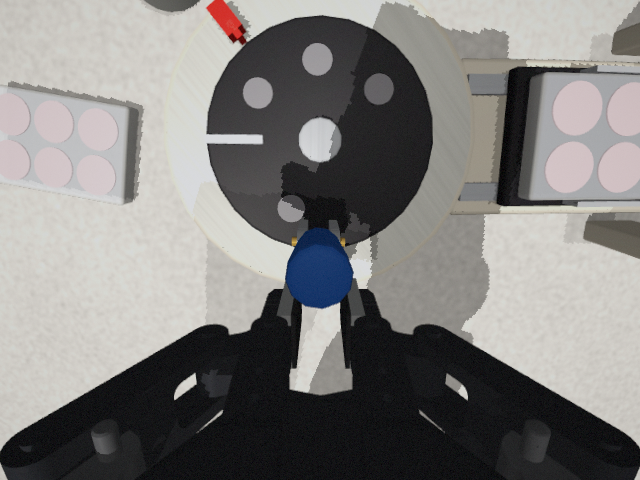

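```bash

python3 - <<'E'
from plant import *;import cv2
from h import *
for n,(a,b,c,d) in dict(side=(150,230,310,390),top=(190,310,330,450)).items():
    im=camera(n)[:,:,::-1];cv2.imwrite(f'pics/{n}7.png',im);cv2.imwrite(f'pics/{n}7z.png',cv2.resize(im[a:b,c:d],None,fx=600/(b-a),fy=600/(b-a),interpolation=cv2.INTER_NEAREST))
    m=camera_model(n)
    for th in (1.2,1.35,1.47,1.57):
        C=np.array([.562,.038]);u=np.array([np.cos(np.radians(201)),np.sin(np.radians(201))])
        H=C+.064*u
        for r in (.032,.104):
            X=[*(H-r*np.cos(th)*u),.104+r*np.sin(th)];print(n,th,r,np.round((proj(m,X)-[c,a])*600/(b-a)))
E
```

```text
side 1.2 0.032 [270. 363.]
side 1.2 0.104 [199. 240.]
side 1.35 0.032 [282. 358.]
side 1.35 0.104 [243. 225.]
side 1.47 0.032 [293. 356.]
side 1.47 0.104 [279. 215.]
side 1.57 0.032 [302. 354.]
side 1.57 0.104 [309. 210.]
top 1.2 0.032 [271. 375.]
top 1.2 0.104 [268. 288.]
top 1.35 0.032 [276. 384.]
top 1.35 0.104 [284. 322.]
top 1.47 0.032 [279. 393.]
top 1.47 0.104 [297. 350.]
top 1.57 0.032 [282. 400.]
top 1.57 0.104 [308. 375.]
```

View pics/side7z.png

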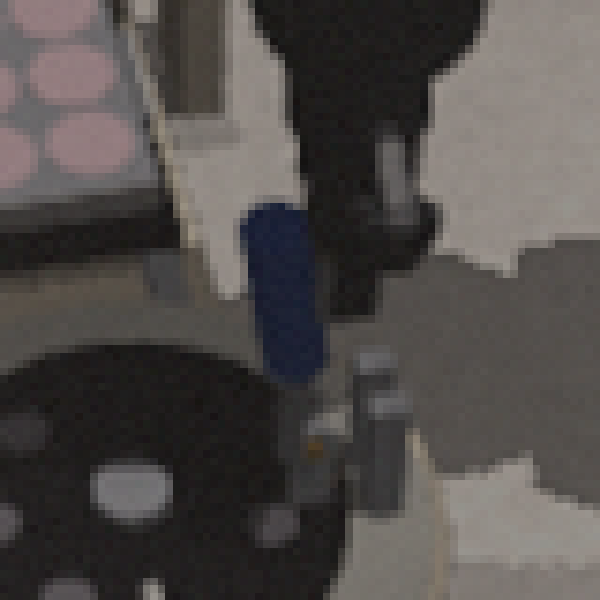

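View pics/top7z.png

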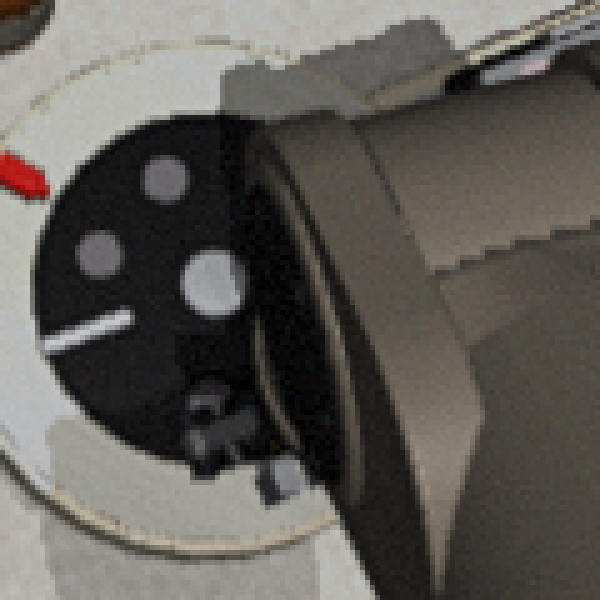

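```bash

python3 -m pendant '{"offset":[[-0.006,0,0],[0,0,0],[0,0,0],[0.02,0,0],[0.02,0,0],[0.02,0,0]],"yaw":[0,0,0,0,0,0]}' 0.07
python3 -m pendant '{"offset":[[0.003,0,0],[0,0,0],[0,0,0],[0,0,0],[0,0,0]],"yaw":[0,0,0,0,0]}' 0.0
python3 - <<'E'
from plant import *;import cv2
from h import *;delta([.502,.015,.169])
cv2.imwrite('pics/w8.png',camera('wrist')[:,:,::-1])
im=camera('side')[:,:,::-1];cv2.imwrite('pics/s8.png',cv2.resize(im[150:230,310:390],None,fx=7.5,fy=7.5,interpolation=0))
E
```

```text
time: 5.62
tool_pos: [0.5427, 0.0297, 0.1695]
orientation: [0.002, 0.983, 0.182, 0.013]
ft_force: [0.8, 0.3, 0.1]
opening: 0.0703
time: 6.03
tool_pos: [0.547, 0.032, 0.1688]
orientation: [0.001, 0.983, 0.183, 0.013]
ft_force: [0.7, 0.2, -0.2]
opening: 0.0092
t 6.03 tcp [0.547  0.032  0.1688] xaxis deg 21.04 tilt [0.0258 0.0023] F [ 0.7  0.2 -0.2] open 0.0092
tool delta [-0.0481 -0.0002 -0.0014]
```

View pics/w8.png

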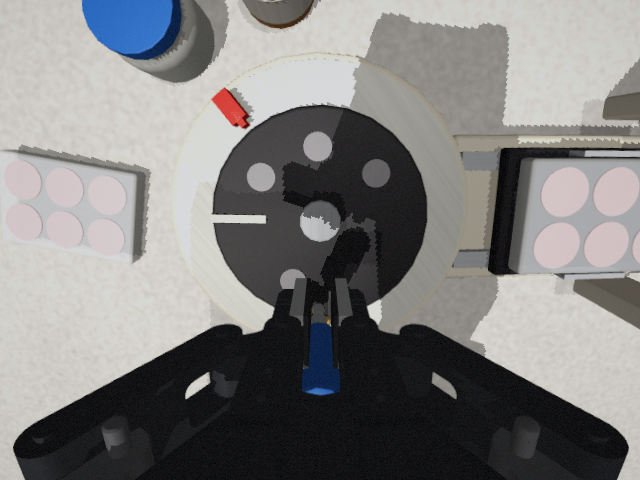

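View pics/s8.png

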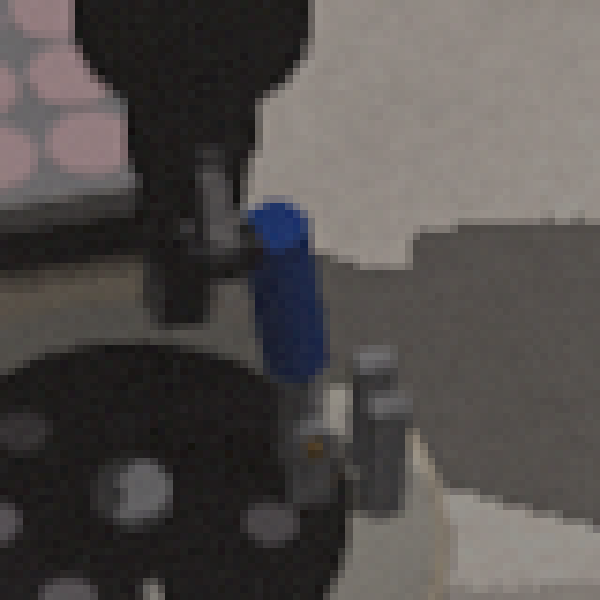

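```bash

python3 -m pendant '{"offset":[[-0.008,0,0],[-0.006,0,0],[-0.006,0,0],[-0.006,0,0]],"yaw":[0,0,0,0]}' 0
python3 -m pendant '{"offset":[[-0.006,0,0]],"yaw":[0]}'
python3 -c "
from h import *;delta([.502,.015,.169])"
```

```text
time: 6.47
tool_pos: [0.5211, 0.0219, 0.1687]
orientation: [0.001, 0.983, 0.182, 0.014]
ft_force: [12.7, 5.7, 3.4]
opening: 0.0002
time: 6.55
tool_pos: [0.5175, 0.0206, 0.1696]
orientation: [0.001, 0.983, 0.183, 0.017]
ft_force: [28.0, 11.1, -16.5]
opening: 0.0001
t 6.55 tcp [0.5175 0.0206 0.1696] xaxis deg 21.05 tilt [0.0342 0.0045] F [ 28.   11.1 -16.5] open 0.0001
tool delta [-0.0165 -0.0004  0.    ]
```

```bash

python3 -m pendant '{"offset":[[-0.003,0,0]],"yaw":[0]}' 0
python3 -m pendant '{"offset":[[0.012,0,0],[0.012,0,0],[0.01,0,0],[0,0,0]],"yaw":[0,0,0,0]}'
python3 - <<'E'
from plant import *;import cv2
from h import *;delta([.502,.015,.169])
im=camera('side')[:,:,::-1];cv2.imwrite('pics/s9.png',cv2.resize(im[150:230,310:390],None,fx=7.5,fy=7.5,interpolation=0))
E
```

```text
time: 6.63
tool_pos: [0.5176, 0.0206, 0.1707]
orientation: [0.0, 0.983, 0.183, 0.022]
ft_force: [27.3, 9.8, -15.8]
opening: -0.0001
time: 6.97
tool_pos: [0.551, 0.033, 0.1739]
orientation: [0.001, 0.983, 0.183, 0.024]
ft_force: [0.1, 0.5, 0.4]
opening: -0.0003
t 6.97 tcp [0.551  0.033  0.1739] xaxis deg 21.06 tilt [0.0484 0.0076] F [0.1 0.5 0.4] open -0.0003
tool delta [-0.0524 -0.0008  0.0024]
```

View pics/s9.png

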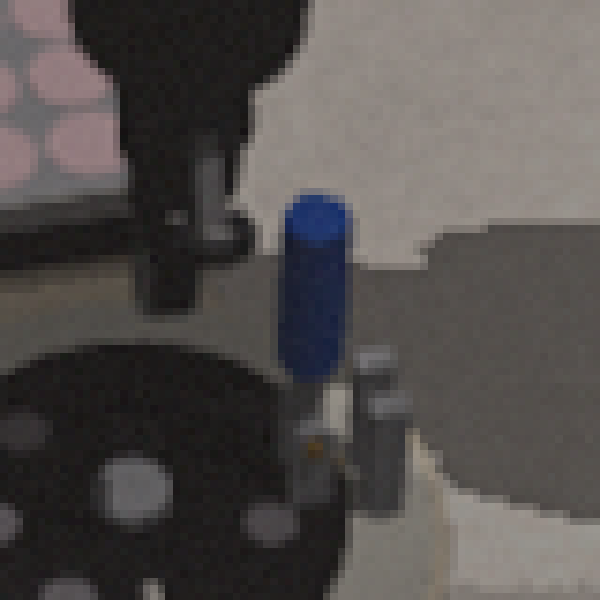

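```bash
cat >> h.py <<'E'
def angles(name='wrist',fn=None):
    """line and pointer angle about wheel centre, measured on plane z=.072; returns data"""
    from plant import camera,camera_model
    m=camera_model(name);im=camera(name)[:,:,::-1].copy()
    if fn: cv2.imwrite(fn,im)
    return m,im
E
python3 -m pendant '{"offset":[[0,0,0.004]],"yaw":[0]}' 0.05
python3 - <<'E'
from h import *;import json
from plant import *
s=camera_model('side');print('cap',onz(s,(352.4-.4,178.7-.4),.208))
m,im=angles('wrist','pics/w10.png');json.dump({k:np.array(v).tolist() for k,v in m.items()},open('m10.json','w'))
delta([.502,.015,.17])
E
```

```text
time: 7.1
tool_pos: [0.5501, 0.0326, 0.1698]
orientation: [0.001, 0.983, 0.183, 0.024]
ft_force: [-0.3, -0.5, -0.8]
opening: 0.011
cap [0.50022277 0.01576793 0.208     ]
t 7.15 tcp [0.5496 0.0324 0.1686] xaxis deg 21.05 tilt [0.0462 0.0071] F [-0.1  0.3 -1.1] open 0.0181
tool delta [-0.0505 -0.0008 -0.0037]
```

View pics/w10.png

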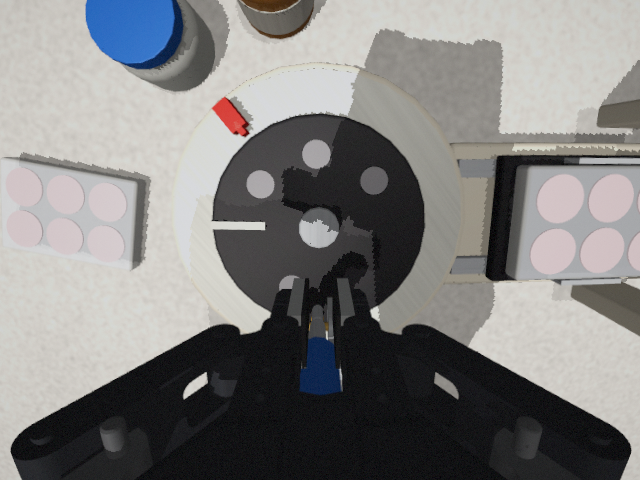

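```bash
cat > ang.py <<'E'
from h import *
def run(m,im,vmax=250,C=None,nom=(.562,.038)):
    i=im.astype(int);B,G,R=i[...,0],i[...,1],i[...,2]
    uc=proj(m,[*nom,.072])
    # rim: along rays from nominal centre, dark->light transition
    pts=[]
    g=i.sum(2)/3
    for a in np.radians(np.arange(0,360,2)):
        prev=None
        for r in np.arange(.070,.090,.0004):
            u=proj(m,[nom[0]+r*np.cos(a),nom[1]+r*np.sin(a),.072])
            x,y=int(round(u[0])),int(round(u[1]))
            if not(0<=x<640 and 0<=y<vmax):break
            if g[y,x]>95 and prev is not None and prev<75: pts.append(onz(m,u,.072)[:2]);break
            prev=g[y,x] if prev is None else min(prev,g[y,x])
    e=np.array(pts)
    if C is None:
      for _ in range(4):
        A=np.c_[2*e,np.ones(len(e))];x=np.linalg.lstsq(A,(e**2).sum(1),rcond=None)[0];r=np.sqrt(x[2]+x[:2]@x[:2])
        res=np.abs(np.hypot(*(e-x[:2]).T)-r);e=e[res<max(2*np.median(res),.0007)]
      C=x[:2];print('centre',C,'r',r,'n',len(e))
    vv,uu=np.mgrid[0:vmax,0:640]
    def pl(mask):
        v,u=np.nonzero(mask[:vmax]);return np.array([onz(m,(a,b),.072)[:2]-C for a,b in zip(u,v)])
    box=np.zeros(g.shape,bool);b=110;y0=max(0,int(uc[1]-170));box[y0:int(uc[1]+170),max(0,int(uc[0]-200)):int(uc[0]+200)]=1
    q=pl((g>120)&box);rr=np.hypot(*q.T);q=q[(rr>.047)&(rr<.077)]
    # largest cluster by angle excluding nut; spots are grey
    ang=np.degrees(np.arctan2(q[:,1],q[:,0]))
    h,ed=np.histogram(ang,bins=72,range=(-180,180));
    for k in np.argsort(h)[::-1][:3]:print('bin',ed[k],h[k])
    q2=pl((R>G+60)&(R>B+60)&box)
    rr=np.hypot(*q2.T);k=rr<rr.min()+.004
    print('red min r',rr.min(),'tip ang',np.degrees(np.arctan2(*q2[k].mean(0)[::-1])),'centroid ang',np.degrees(np.arctan2(*q2.mean(0)[::-1])))
    return C,q
def line(q,lo,hi):
    a=np.degrees(np.arctan2(q[:,1],q[:,0]));a=a%360;k=(a>lo)&(a<hi);print('line ang',a[k].mean(),'n',k.sum(),'std',a[k].std())
E
python3 - <<'E'
from ang import *;import json
from plant import camera_model
m=json.load(open('m10.json'));im=cv2.imread('pics/w10.png')
C,q=run(m,im);line(q,100,122)
t=camera_model('top');im=cv2.imread('pics/top0.png')
C,q=run(t,im,480);line(q,100,122)
s=camera_model('side');im=cv2.imread('pics/side0.png')
C,q=run(s,im,480);line(q,100,122)
E
```

```text
centre [0.56353176 0.03862172] r 0.07857102290531293 n 99
bin 110.0 226
bin 20.0 140
bin 70.0 134
red min r 0.08188858876360096 tip ang 59.333077502114676 centroid ang 59.496544410992385
line ang 110.90881863461007 n 345 std 1.752162316161477
centre [0.56190427 0.03708769] r 0.07970497824802801 n 118
bin 110.0 28
bin -155.0 20
bin 105.0 7
red min r 0.08409562400267553 tip ang 59.0617839847721 centroid ang 89.93098302894285
line ang 111.47857432257518 n 35 std 1.581817062176678
centre [0.55962334 0.04219412] r 0.08245478256161705 n 83
bin 110.0 8
bin -125.0 5
bin -130.0 5
red min r 0.08234727238104182 tip ang 56.49019503622399 centroid ang 89.30714773768538
line ang 112.59156072853125 n 8 std 0.6739679076892372
```

```bash

python3 -m pendant '{"offset":[[0,0,0],[-0.017,0,-0.002],[-0.017,0,-0.002],[-0.0165,-0.001,0],[0,0,0]],"yaw":[0,0,0,0,0]}' 0.05
python3 - <<'E'
from h import *
delta([.502,.015,.17])
angles('wrist','pics/w11.png')
E
```

```text
time: 7.57
tool_pos: [0.4975, 0.014, 0.1681]
orientation: [0.001, 0.983, 0.183, 0.021]
ft_force: [1.0, -0.5, -1.3]
opening: 0.0497
t 7.57 tcp [0.4975 0.014  0.1681] xaxis deg 21.05 tilt [0.0414 0.0067] F [ 1.  -0.5 -1.3] open 0.0497
tool delta [ 0.0047  0.0007 -0.0017]
```

View pics/w11.png

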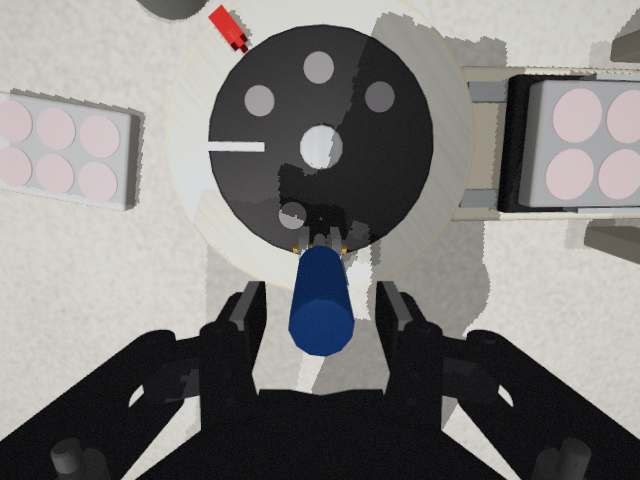

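```bash

python3 -m pendant '{"offset":[[0.004,0,0],[0,0,0],[0,-0.004,0]],"yaw":[0,0,0]}' 0.034
python3 -m pendant '{"offset":[[0.0003,-0.0067,0],[0.0004,-0.0067,0],[0.0004,-0.0067,0]],"yaw":[6,6,6]}'
python3 - <<'E'
from h import *
delta([.502,.015,.17])
angles('wrist','pics/w12.png')
E
```

```text
time: 7.87
tool_pos: [0.5025, 0.0193, 0.1689]
orientation: [0.001, 0.983, 0.182, 0.022]
ft_force: [0.4, 0.2, -0.7]
opening: 0.0342
time: 8.12
tool_pos: [0.5, 0.0391, 0.1689]
orientation: [-0.003, 1.0, 0.022, 0.022]
ft_force: [0.2, -3.1, 1.6]
opening: 0.0338
t 8.12 tcp [0.5    0.0391 0.1689] xaxis deg 2.48 tilt [0.0445 0.0062] F [ 0.2 -3.1  1.6] open 0.0338
tool delta [ 0.001   0.0242 -0.0012]
```

View pics/w12.png

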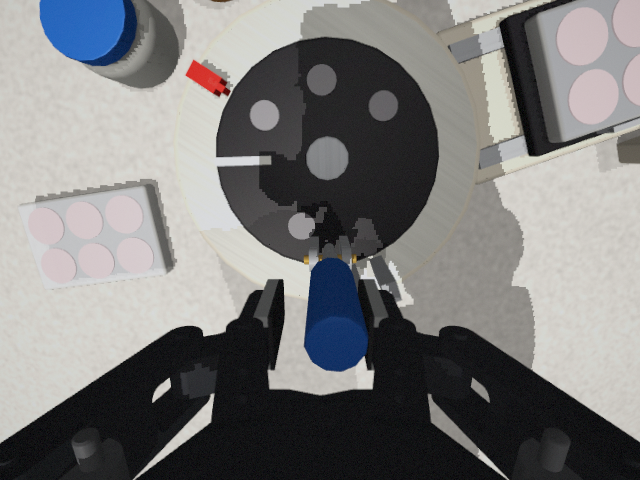

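```bash

python3 -m pendant '{"offset":[[0.0004,-0.0067,0],[0.0004,-0.0067,0],[0.0004,-0.0067,0],[0.0004,-0.0067,0]],"yaw":[6,6,6,6]}'
python3 - <<'E'
from ang import *
delta([.502,.015,.17])
m,im=angles('wrist','pics/w13.png')
C,q=run(m,im);line(q,60,95)
E
```

```text
time: 8.5
tool_pos: [0.5056, 0.0672, 0.1691]
orientation: [-0.007, 0.981, -0.192, 0.021]
ft_force: [-0.6, -2.4, 1.4]
opening: 0.0345
t 8.5 tcp [0.5056 0.0672 0.1691] xaxis deg -22.2 tilt [0.044  0.0053] F [-0.6 -2.4  1.4] open 0.0345
tool delta [ 0.0164  0.0497 -0.0013]
centre [0.56285071 0.03842687] r 0.07861014085484624 n 146
bin 65.0 314
bin 130.0 126
bin 135.0 121
red min r 0.08063055583367282 tip ang 59.21942173489189 centroid ang 59.380995780591206
line ang 67.7900638788855 n 371 std 1.6840211139107901
```

View pics/w13.png

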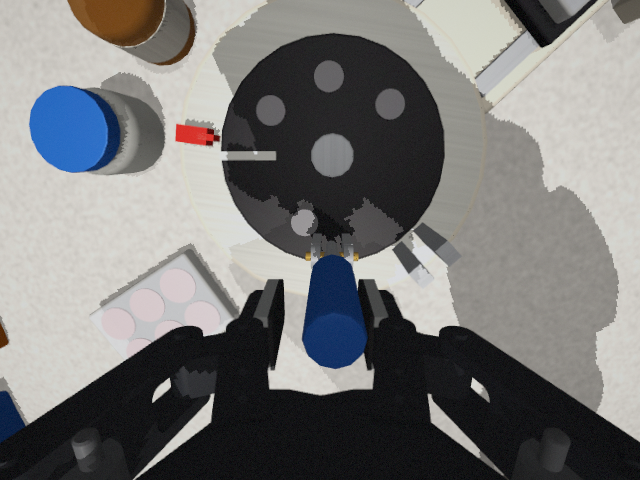

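```bash

python3 -m pendant '{"offset":[[0.0003,-0.005,0],[0.0001,-0.003,0],[0,0,0]],"yaw":[4,3,0]}'
python3 - <<'E'
from ang import *
delta([.502,.015,.17])
m,im=angles('wrist','pics/w14.png')
C,q=run(m,im);line(q,50,75)
m,im=angles('top','pics/t14.png')
C,q=run(m,im,480);line(q,50,75)
cv2.imwrite('pics/t14z.png',cv2.resize(im[190:310,310:430],None,fx=5,fy=5,interpolation=0))
E
```

```text
time: 8.8
tool_pos: [0.5101, 0.0768, 0.169]
orientation: [-0.008, 0.968, -0.251, 0.02]
ft_force: [-0.1, -0.6, 0.4]
opening: 0.0343
t 8.8 tcp [0.5101 0.0768 0.169 ] xaxis deg -29.12 tilt [0.0435 0.006 ] F [-0.1 -0.6  0.4] open 0.0343
tool delta [ 0.023   0.0579 -0.0017]
centre [0.56295527 0.03855075] r 0.0786414162160235 n 143
bin 55.0 313
bin 120.0 125
bin 125.0 94
red min r 0.0806868422675998 tip ang 59.33179054318349 centroid ang 59.41210021720604
line ang 57.729804467256415 n 358 std 1.6046193707598762
centre [0.5680693 0.0425867] r 0.08015833065660431 n 24
bin 170.0 26
bin 175.0 25
bin 165.0 24
red min r 0.10010720469595231 tip ang 62.403651574824416 centroid ang 91.39419560173253
line ang nan n 0 std nanang.py:36: RuntimeWarning: Mean of empty slice.
  a=np.degrees(np.arctan2(q[:,1],q[:,0]));a=a%360;k=(a>lo)&(a<hi);print('line ang',a[k].mean(),'n',k.sum(),'std',a[k].std())
  ret = ret.dtype.type(ret / rcount)
  ret = _var(a, axis=axis, dtype=dtype, out=out, ddof=ddof,
  arrmean = um.true_divide(arrmean, div, out=arrmean,
  ret = ret.dtype.type(ret / rcount)
```

View pics/w14.png

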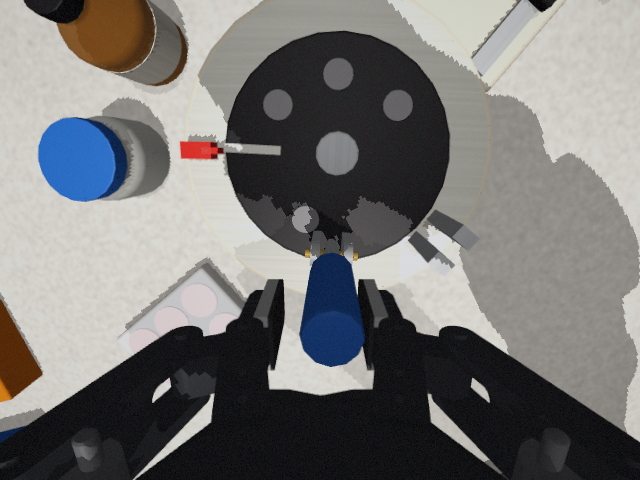

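View pics/t14z.png

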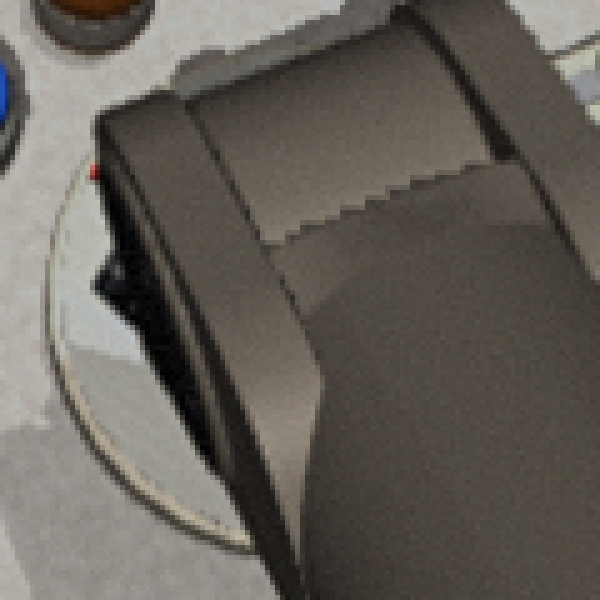

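```bash

cat >> ang.py <<'E'
def seg(m,im,C,lo,hi,vmax=250):
    i=im.astype(int);g=i.sum(2)/3;out=[]
    for r in np.arange(.046,.0785,.002):
        a=np.radians(np.arange(lo,hi,.1));u=np.array([proj(m,[C[0]+r*np.cos(t),C[1]+r*np.sin(t),.072]) for t in a]).astype(np.float32)
        v=cv2.remap(g.astype(np.float32),u[:,0].reshape(1,-1),u[:,1].reshape(1,-1),1)[0]
        w=np.clip(v-np.median(v)-25,0,None)
        if w.sum()>0: out.append((r,np.degrees((a*w).sum()/w.sum())))
    o=np.array(out);print('seg mean',o[:,1].mean(),'inner',o[:5,1].mean(),'outer',o[-5:,1].mean())
E
python3 - <<'E'
from ang import *
m,im=angles('wrist','pics/w15.png')
C,q=run(m,im);seg(m,im,C,50,66);seg(m,im,[.5627,.038],50,66)
u=proj(m,[*C,.072]);cv2.imwrite('pics/w15z.png',cv2.resize(im[110:190,170:290],None,fx=6.5,fy=6.5,interpolation=0))
for r in (0,.05,.08,.09,.1): print(r,(proj(m,[C[0]+r*np.cos(np.radians(59.3)),C[1]+r*np.sin(np.radians(59.3)),.072])-[170,110])*6.5)
E
```

```text
centre [0.56286385 0.03846909] r 0.07868015740635848 n 150
bin 55.0 319
bin 120.0 124
bin 125.0 92
red min r 0.08105166881358199 tip ang 59.48747309279597 centroid ang 59.39849685043371
seg mean 57.70410233900166 inner 57.83785906903834 outer 57.47154498810217
seg mean 57.82012021570128 inner 57.96503905999647 outer 57.56645080767824
0 [1078.23488921  280.92867535]
0.05 [615.41273028 266.75510383]
0.08 [341.33631157 259.47808142]
0.09 [250.855299   257.26324844]
0.1 [160.88779671 255.15554289]
```

View pics/w15z.png

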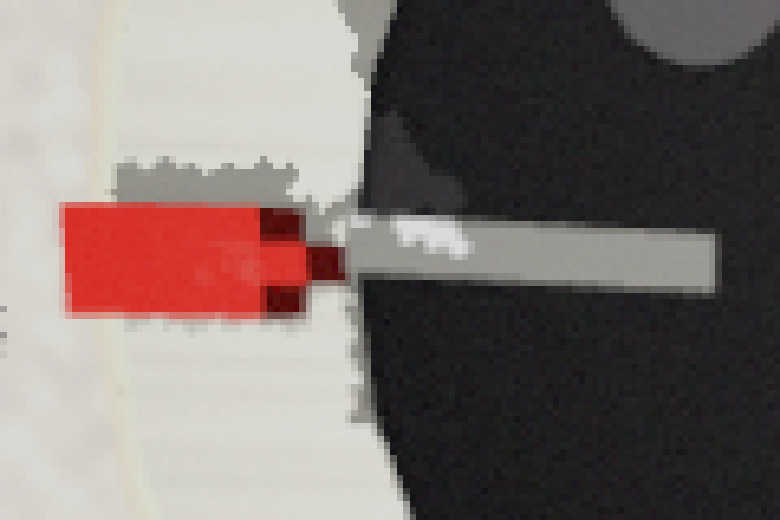

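```bash

python3 -m pendant '{"offset":[[0,0.005,0],[0,0.003,0],[0,0,0]],"yaw":[0,0,0]}'
python3 - <<'E'
from ang import *
delta([.502,.015,.17])
m,im=angles('wrist','pics/w16.png')
C,q=run(m,im);seg(m,im,C,50,66)
E
```

```text
time: 9.2
tool_pos: [0.5054, 0.068, 0.1687]
orientation: [-0.008, 0.969, -0.247, 0.02]
ft_force: [0.3, 2.9, 0.8]
opening: 0.0339
t 9.2 tcp [0.5054 0.068  0.1687] xaxis deg -28.68 tilt [0.0433 0.006 ] F [0.3 2.9 0.8] open 0.0339
tool delta [ 0.0224  0.0481 -0.0018]
centre [0.56285619 0.03834729] r 0.07863434019901538 n 146
bin 55.0 329
bin 120.0 111
bin 125.0 88
red min r 0.0799740374745301 tip ang 59.64079906617552 centroid ang 59.482860316155076
seg mean 57.681593911201 inner 57.92821104386492 outer 57.70411009132857
```

View pics/w16.png

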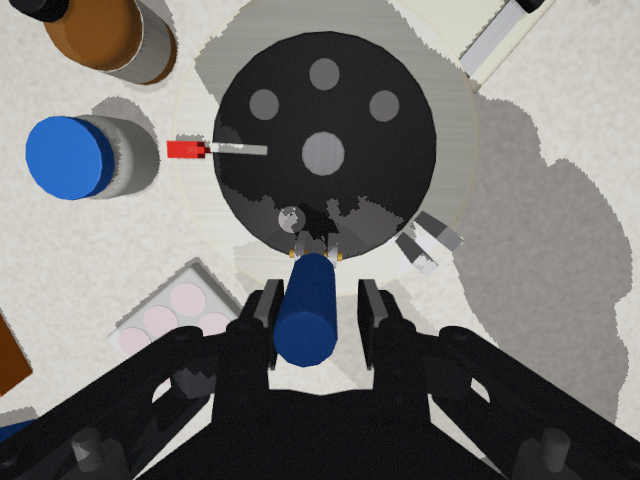

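In contact with the other finger at about 3 N. I'll nudge it back by about 2 mm.

```bash

python3 -m pendant '{"offset":[[0,0.002,0],[0,0,0]],"yaw":[0,0]}'
python3 - <<'E'
from ang import *
delta([.502,.015,.17])
m,im=angles('wrist','pics/w17.png')
C,q=run(m,im);seg(m,im,C,50,66)
E
```

```text
time: 9.42
tool_pos: [0.5046, 0.0662, 0.1688]
orientation: [-0.009, 0.969, -0.247, 0.021]
ft_force: [-0.2, -1.2, -0.1]
opening: 0.034
t 9.42 tcp [0.5046 0.0662 0.1688] xaxis deg -28.65 tilt [0.044  0.0063] F [-0.2 -1.2 -0.1] open 0.034
tool delta [ 0.0223  0.0462 -0.0016]
centre [0.56280336 0.03833207] r 0.07865751797690976 n 142
bin 60.0 204
bin 55.0 144
bin 125.0 124
red min r 0.08104612104098433 tip ang 59.6052461325642 centroid ang 59.41739955697138
seg mean 60.37845694923737 inner 60.45870011877789 outer 60.40388760557471
```

```bash

python3 -m pendant '{"offset":[[0,-0.004,0],[0,-0.003,0],[0,0,0]],"yaw":[0,0,0]}'
python3 - <<'E'
from ang import *
delta([.502,.015,.17])
m,im=angles('wrist','pics/w18.png')
C,q=run(m,im);seg(m,im,C,50,66)
E
```

```text
time: 9.72
tool_pos: [0.5083, 0.0727, 0.1691]
orientation: [-0.008, 0.969, -0.247, 0.02]
ft_force: [-0.1, 0.1, -0.1]
opening: 0.0341
t 9.72 tcp [0.5083 0.0727 0.1691] xaxis deg -28.67 tilt [0.0438 0.006 ] F [-0.1  0.1 -0.1] open 0.0341
tool delta [ 0.0222  0.0536 -0.0016]
centre [0.56285436 0.03844805] r 0.07868327131512363 n 144
bin 60.0 199
bin 55.0 147
bin 125.0 131
red min r 0.08121404079735015 tip ang 59.608363451744204 centroid ang 59.420500088408225
seg mean 60.35402799827687 inner 60.416512840534516 outer 60.374867636221964
```

```bash

python3 -m pendant '{"offset":[[0,-0.001,0],[0,0,0]],"yaw":[0,0]}'
python3 - <<'E'
from ang import *
delta([.502,.015,.17])
m,im=angles('wrist','pics/w19.png')
C,q=run(m,im);seg(m,im,C,50,66)
E
```

```text
time: 9.93
tool_pos: [0.5086, 0.0737, 0.1689]
orientation: [-0.008, 0.969, -0.247, 0.02]
ft_force: [0.6, 0.2, 0.1]
opening: 0.0344
t 9.93 tcp [0.5086 0.0737 0.1689] xaxis deg -28.64 tilt [0.0434 0.0058] F [0.6 0.2 0.1] open 0.0344
tool delta [ 0.0223  0.0547 -0.0017]
centre [0.56287216 0.03847813] r 0.078673020602351 n 145
bin 60.0 205
bin 55.0 156
bin 125.0 128
red min r 0.08071089053007979 tip ang 59.45608836013408 centroid ang 59.42988398248227
seg mean 60.3626796165964 inner 60.442064671612854 outer 60.39375047385754
```

```bash

python3 -m pendant '{"offset":[[0,-0.001,0],[0,0,0]],"yaw":[0,0]}'
python3 - <<'E'
from ang import *
delta([.502,.015,.17])
m,im=angles('wrist','pics/w20.png')
C,q=run(m,im);seg(m,im,C,50,66)
E
```

```text
time: 10.15
tool_pos: [0.509, 0.0744, 0.1689]
orientation: [-0.008, 0.969, -0.247, 0.02]
ft_force: [-0.5, -0.6, 0.3]
opening: 0.0342
t 10.15 tcp [0.509  0.0744 0.1689] xaxis deg -28.65 tilt [0.0431 0.0056] F [-0.5 -0.6  0.3] open 0.0342
tool delta [ 0.0223  0.0554 -0.0017]
centre [0.56287056 0.0384759 ] r 0.07865095938681631 n 143
bin 60.0 202
bin 55.0 160
bin 125.0 126
red min r 0.08064907128984083 tip ang 59.527208997193334 centroid ang 59.44370969859567
seg mean 60.392766753376556 inner 60.435579836494426 outer 60.39607976064942
```

```bash

python3 -m pendant '{"offset":[[0,-0.0013,0],[0,0,0]],"yaw":[0,0]}'
python3 - <<'E'
from ang import *
delta([.502,.015,.17])
m,im=angles('wrist','pics/w21.png')
C,q=run(m,im);seg(m,im,C,50,66)
cv2.imwrite('pics/w21z.png',cv2.resize(im[110:190,170:290],None,fx=6.5,fy=6.5,interpolation=0))
E
```

```text
time: 10.37
tool_pos: [0.5095, 0.0751, 0.1689]
orientation: [-0.008, 0.969, -0.247, 0.02]
ft_force: [-0.1, 0.9, 0.0]
opening: 0.0339
t 10.37 tcp [0.5095 0.0751 0.1689] xaxis deg -28.67 tilt [0.0428 0.0052] F [-0.1  0.9  0. ] open 0.0339
tool delta [ 0.0223  0.0563 -0.0017]
centre [0.56289736 0.0385339 ] r 0.07869498903158882 n 145
bin 55.0 220
bin 60.0 137
bin 125.0 127
red min r 0.08070284503654637 tip ang 59.494977745441844 centroid ang 59.41523208988376
seg mean 59.41530368659652 inner 59.52131224256933 outer 59.38088045562498
```

View pics/w21z.png

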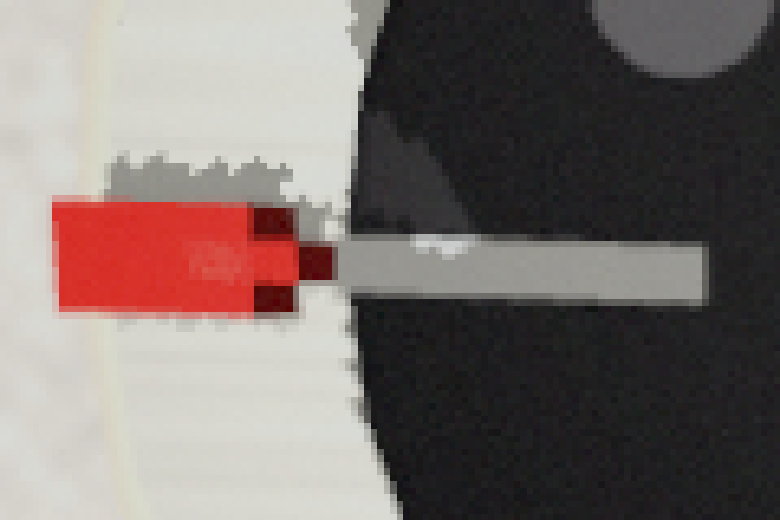

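Line at 59.4° and pointer at 59.4–59.5°, so they are aligned. I'll back off the contact, open and lift clear.

```bash

python3 -m pendant '{"offset":[[0,0.004,0],[0,0,0]],"yaw":[0,0]}'
python3 -m pendant '{"offset":[[0,0,0],[0,0,0],[0,0,0]],"yaw":[0,0,0]}' 0.07
python3 -m pendant '{"offset":[[0,0,-0.02],[0,0,-0.03],[0,0,-0.03],[0,0,-0.03]],"yaw":[0,0,0,0]}'
python3 -m pendant '{"offset":[[-0.03,0,-0.02],[-0.03,0,-0.01],[-0.03,0,0],[0,0,0]],"yaw":[0,0,0,0]}'
python3 - <<'E'
from ang import *
delta([.502,.015,.17])
m,im=angles('wrist','pics/w22.png')
C,q=run(m,im,300);seg(m,im,C,50,66)
m,im=angles('side','pics/s22.png');cv2.imwrite('pics/s22z.png',cv2.resize(im[140:290,250:400],None,fx=4,fy=4,interpolation=0))
m,im=angles('top','pics/t22.png')
cv2.imwrite('pics/t22z.png',cv2.resize(im[180:320,300:440],None,fx=4.2,fy=4.2,interpolation=0))
E
```

```text
time: 10.58
tool_pos: [0.5074, 0.0715, 0.1687]
orientation: [-0.008, 0.969, -0.247, 0.02]
ft_force: [-0.3, 0.0, 0.1]
opening: 0.034
time: 10.83
tool_pos: [0.5074, 0.0713, 0.1688]
orientation: [-0.008, 0.969, -0.247, 0.02]
ft_force: [0.4, 0.7, 0.2]
opening: 0.0688
time: 11.17
tool_pos: [0.4992, 0.0701, 0.2762]
orientation: [-0.006, 0.969, -0.247, 0.015]
ft_force: [0.7, -0.1, -0.4]
opening: 0.07
time: 11.5
tool_pos: [0.4193, 0.115, 0.3117]
orientation: [-0.008, 0.968, -0.248, 0.019]
ft_force: [2.3, 0.6, 1.1]
opening: 0.07
t 11.5 tcp [0.4193 0.115  0.3117] xaxis deg -28.79 tilt [0.0409 0.0065] F [2.3 0.6 1.1] open 0.07
tool delta [0.1159 0.0515 0.1444]
centre [0.56154848 0.03925855] r 0.07923362125298505 n 113
bin 55.0 114
bin -80.0 10
bin -75.0 5
red min r 0.0839737855377143 tip ang 58.49327857220973 centroid ang 58.866283688594606
seg mean 57.85444481676052 inner 57.499278152132334 outer 58.09393870548284
```

View pics/w22.png

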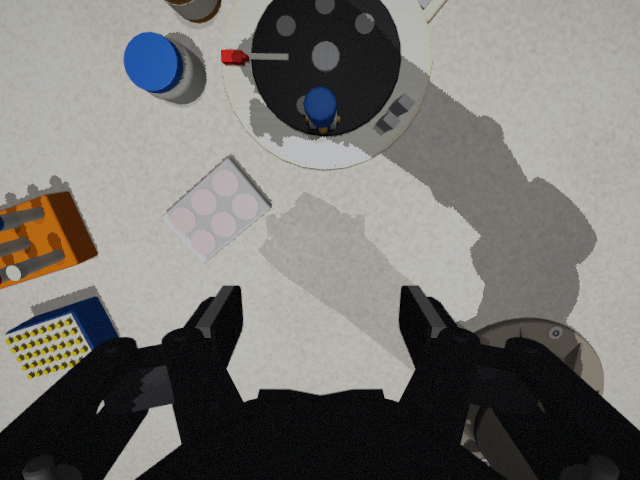

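View pics/s22z.png

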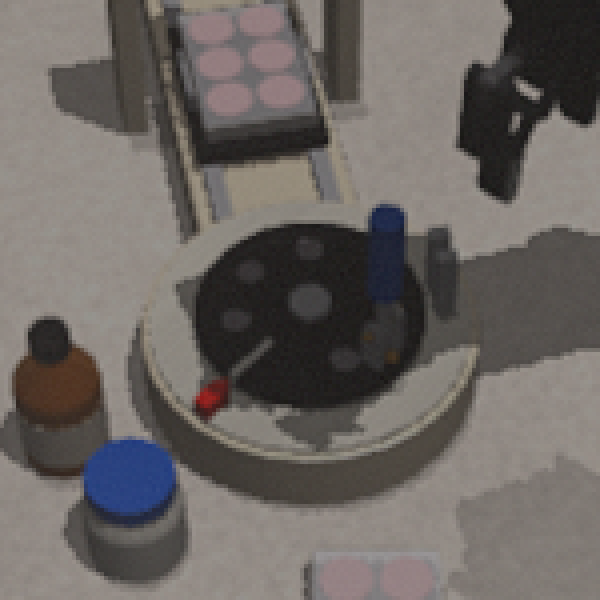

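View pics/t22z.png

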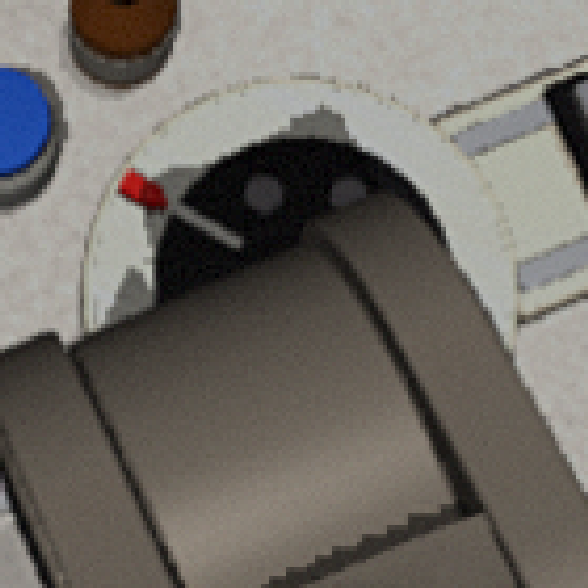

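```bash
python3 -c "
from plant import arm
print(arm.hand_in(), arm.sense()['time'])"
```

```text
the job is handed in; nothing more can be done
the job is handed in; nothing more can be done
```

The crank is upright and holding, the white line faces the red pointer, and I handed the job in after about 11.5 s of robot time.

- **Crank:** I gripped the folded handle and swung it up. Near the top the pads slid off, leaving it short of upright at about 1.45 rad. I then pushed it with closed fingers, up to about 30 N at the fingertips, until it stood against its stop. It stayed upright when released and through the cranking; I judged the latch from the pictures only.
- **Wheel:** I cranked it about 51.5° clockwise with the fingers loosely around the grip. It overshot by about 1.7°, so I nudged it back, leaving it 0.9° short. A small forward push finished it.

**Last checks:**
- Up close, the wrist view put the line at 59.4° and the pointer at 59.4–59.5°.
- After backing away, a more distant and oblique view disagreed slightly: 57.9–58.1° for the line against 58.5° for the pointer. I put that down to the view angle and left it.
- The final side picture shows the handle vertical and the line on the pointer, and the top picture agrees on the line.
- The pointer measured the same angle before and after, within about 1° across views. The bottle, jar and spare plate look unmoved, and the arm never went near the tip box or tube rack.
- The gripper was clear of everything at the end.

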